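Clamp the bar in the lathe chuck with the self-ejecting key

TASK

Tighten the small lathe's chuck on the brass bar: take the T-handle chuck key out of the wooden tool block, turn it until its square end meshes with the square socket on top of the chuck, and push it fully home against its ejector spring. Then turn it clockwise, seen from above, until the chuck comes up tight, and finish still holding the key there, pressed fully home. Leave the tape roll, the bottle and the wrench where they are.

Things in the scene. Friction and masses are not known exactly. Their poses are not given: they have to be found in the camera images.
- key_head (a point): Centre of the head of the loose steel T-handle key (0.25 kg), upright in the tool block's hole. Head: block 22 mm square, 40 mm tall, 20 mm above and below here. A round bar 9 mm thick, 120 mm long runs through here along x, so the free flats face +y and -y. z points up the stem. Below it a 14 mm stem leads to a 10 mm square end, flats parallel to x and y (any quarter turn fits).
- key_tip (a point): Tip of the key's square end, on the key's axis, 88 mm below key_head; same axes. The last 3 mm taper from 10 to 6 mm square. A spring sleeve (22 mm outside diameter, 25 mm long) surrounds the square end and leaves only its last 5 mm bare.
- sleeve (a joint): How far the key's spring sleeve is pushed back up the key, in m: 0 sprung out, 0.011 with the key bottomed in the socket, 0.0125 at most. The spring pushes with about 5 N at 0 and 10.5 N at 0.011, so it throws the key back out of the socket unless the key is kept pressed down.
- socket (a point): Mouth centre of the square socket in the chuck's top (chuck: lying steel drum, 100 mm diameter), 200 mm above the bench. z points up along its axis; x, y are parallel to the square's sides and turn with it. Hole 11 mm wide, 1.5 mm chamfer, 16 mm deep, in a flat 26 mm round boss where the sleeve comes to rest. The headstock, 50 mm from here on the +y side, is 225 mm high above the bench.
- pinion (a joint): Turn of the key socket in rad, growing clockwise as seen from above (the tightening way). It stays where it is left, resists with about 0.12 N m, and comes to a solid stop at 0.9, where the chuck is tight on the bar; at the start it is between 0 and 0.3.
- lathe: The fixed bench lathe, 600 mm long along its y axis, 200 mm deep. Origin on the bench right below the socket; headstock at +y (150 x 165 mm, 225 mm high, y from 50 to 215 mm), bed 76 mm high towards -y down to y = -370 mm, with jaws and brass bar 100 mm along it, carriage and tool post (180 mm high) at y = -190 mm, tailstock (195 mm high) at y = -315 mm.
- tool_block: Fixed wooden block 100 x 130 x 35 mm (x, y, z), origin at the centre of its underside. The key stands in its central hole, 23.6 mm wide; the sleeve's lower end sits 20 mm down in it, the tip 25 mm down. Three steel lathe centres stand 26 mm above its top near three corners, 50 mm off in y and 36 mm off in x.
- tape_roll: Roll of masking tape lying flat, 100 mm across, 25 mm high; origin at the centre of its underside. Bystander.
- oil_bottle_mid (a point): Half-way up a standing 130 mm plastic oil bottle, 52 mm across. Bystander.
- wrench: Small open spanner lying on the bench, 160 mm long along its x axis. Bystander.
Not all that is in view belongs to the job. Leave any green or turquoise look-alike of the part that bears key_head alone.

How it is judged:
On the way, in this order (a step that is already met when the one before it is completed fails the run):
1. the key is gripped and lifted clear of the tool block (height (world z) of key_tip above 0.05 m and contact force between the fingers and chuck_key above 1 N), for 0.1 s.
2. the key's square is meshed in the socket and pushed home against its spring, before the socket is turned (z of key_tip in the frame of socket below -0.0125 m and horizontal distance between key_tip and socket below 0.004 m and value of joint sleeve above 0.006 m and value of joint pinion below 0.6 rad), for 0.2 s.
At the end, for the whole second after the job is handed in: The gripper still holds the key (more than 2 N on it); the key's tip is at least 12.5 mm deep in the 16 mm socket, on its axis within 4 mm and upright within 0.12 rad, its sleeve pushed back more than 6 mm by the pressing, and the socket is turned to 0.8 rad or more of 0.9 (z of key_tip in the frame of socket below -0.0125 m and horizontal distance between key_tip and socket below 0.004 m and angle between key_tip's own z axis and vertical below 0.12 rad and value of joint sleeve above 0.006 m and value of joint pinion above 0.8 rad and contact force between the fingers and chuck_key above 2 N); the arm keeps its last pose, push and grip.
It fails at once if the tape roll is moved (distance of tape_roll from where it was at the start of the episode above 0.03 m).
It fails at once if the bottle is moved or knocked over (distance of oil_bottle_mid from where it was at the start of the episode above 0.03 m).
It fails at once if the wrench is moved (distance of wrench from where it was at the start of the episode above 0.03 m).
It also fails if it takes over 51 s, if anything falls off the work surface, if the arm or the gripper's body presses on something with over 40 N, if the wrist force passes 120 N, or if a joint passes its speed limit or range.

ROBOT

A 7-joint arm with a two-finger parallel gripper is mounted at the origin on the work surface. World frame = base frame: x ahead of the robot, y to its left, z up, the work surface at z = 0. Lengths are in m, angles in rad, forces in N, time in s.
With the tool pointing down it reaches from about 0.35 to 0.9 m from the base axis. Payload 7.2 kg.
Tool frame: the origin (TCP) lies at the very end of the fingers, on their centre line; the grasp point (between the pads) lies 19 mm behind it; z points along the fingers, y is the line along which they close (so a half turn about z gives the same grasp; the last joint's range is limited). The gripper opens to 88 mm and grips with 3 to 60 N. Pads are 20 mm wide; open, the fingers measure 115 mm over their backs; the gripper's body (75 mm by 178 mm) begins 61 mm behind the grasp point.
Start: joints at [-1.319, 0.411, -0.013, 1.596, 0.006, 1.134, -0.082], TCP at [0.196, 0.593, 0.223] pointing down, gripper open.
Joint ranges: [-2.95, 2.95], [-0.29, 1.99], [-1.47, 1.44], [0.14, 2.54], [-1.03, 4.17], [0.13, 1.85], [-2.86, 2.86]. Speed limits (rad/s): [2.39, 2.39, 3.01, 3.01, 3.14, 3.14, 3.14].

INTERFACE

Orientations are given as a 3x3 rotation matrix whose columns are the frame's x, y, z axes.
In Python, from cell import r gives the robot as it stands. The module is installed in compiled form; this text tells all that it offers.
- The arm moves only by the tool play_rows, never from a script. Its argument "steps" is a list of rows, each a list of 3 entries, a list of its own where there are three numbers: the shift along the tool's x, y, z in mm, then the turn, a rotation vector about the tool's x, y, z in degrees, then the closure, from -1 (fully open) to 1 (shut), so that 0 is half open. In form: [[[tx, ty, tz], [ax, ay, az], hand], ...]. A call has exactly 8 rows; each row shifts and turns the commanded pose from where the row before left it, along the tool's axes as they then stand; what a row does not reach is not made up. A row lasts 1/8 s, in which the tool goes at most 62.5 mm and 10.7 degrees, less where a joint would pass 70% of its speed; a pose out of reach is approached as far as the arm can. A call is refused whole if a number of a shift passes 62.5 or a number of a turn 10.7, either way. A call with a gripper value outside its range is refused whole. The fingers move at their own pace and stop on an object; "grip_force" is the grip in N (left out, the last holds). Time passes only in rows, so rows that do not move let the fingers close, or fill a call up. It gives the time, the measured TCP pose, the force, the opening and the grip force at its end, in the units of the state.
- r.sense(): the state, without advancing time (a new reading comes with each control period).
- r.get_image(name): name is "scene" or "top" or "wrist"; returns a dict with "frame" (480x640x3 uint8, blue, green, red), "K" (3x3 intrinsics, pixels), "T" (4x4, takes a point from camera to world coordinates); the wrist camera has in their place "hand_eye" (4x4, takes a point from camera to tool coordinates, whose origin is the TCP and whose axes are the flange's). Camera axes: x right, y down, z forward; pixel columns grow to the right and rows downward; lengths in m; the calibration is good to about 2 mm. A picture is of the moment at which its call begins: read the wrist's pose just before it. There is no depth.
- r.close_job(): hands the job in; it is judged then, once.
Trained networks look in a picture, given as the dict that the camera call returned (one of the last four; its "shot" number tells which), for a name from the list of things; names that differ only in an ending like _2 or _b are one class to them, and where a whole thing is asked for, a point or a joint stands for the part that bears it (a point fixed in the world has none). Each returns a list of dicts, best first, with "score" (0 to 1); they miss things now and then, are a little off and sometimes report something else, mostly with a low value. They report only what shows in the picture. A call takes as long as a camera call. They do not tell look-alikes from the thing itself.
- r.spot_in(picture, thing): "rect" ([centre column, centre row, width, height] as shares, 0 to 1, of the picture: columns of its width, rows of its height, round what is visible of it).
- r.pinpoint(picture, thing): "position" ([column, row] as shares, 0 to 1, of the picture: columns of its width, rows of its height: a listed point, or the origin of a listed thing).
The state is a dict: "time_s": time; "joints": joint angles; "qd": joint speeds; "tau": joint torques, N m; "tcp_pos": TCP position; "ee_rot": TCP orientation; "force": force on the tool from outside, world axes, zero at the start; "ft_torque": the same for the moment, N m; "opening": opening from 0.0 (shut) to 1.0 (fully open); "gripper_force": force on a finger pad.
Only numpy, scipy, OpenCV 4.12 (cv2) and the standard library are available. Lean on these libraries where they do the work, as an engineer would, in place of code of your own. Each camera call takes 0.05 s, during which the arm holds its last target. There are 200 camera calls.

## Working session

There is one attempt and no reset: what is moved stays moved. The work goes in short steps, Python scripts to look and compute and a tool call to move; the robot and the scene stay as the last step left them, time stands still between calls to the robot, and variables do not carry over. Pictures are saved under pics/ and viewed, at most 10 in all, crops included, and the job is handed in when it is done.

Besides the shell and the picture viewer there is one more tool, called after "Emit:" in YAML: its name, and indented under it one key for each argument. play_rows: Moves the arm, as the interface text tells. Its arguments: {"type":"object","properties":{"steps":{"type":"array"},"grip_force":{"type":"number"}},"required":["steps"]}

```bash
mkdir -p pics; ls; cat > h.py <<'E'
import numpy as np, cv2
from cell import r
def ray(p,uv,s=None):
    K=p["K"]; T=p.get("T")
    if T is None:
        M=np.eye(4); M[:3,:3]=s["ee_rot"]; M[:3,3]=s["tcp_pos"]; T=M@np.array(p["hand_eye"])
    T=np.array(T); K=np.array(K)
    d=T[:3,:3]@np.linalg.inv(K)@np.array([uv[0]*640,uv[1]*480,1]); return T[:3,3],d/np.linalg.norm(d)
def atz(p,uv,z,s=None):
    o,d=ray(p,uv,s); return o+d*(z-o[2])/d[2]
def tri(rs):
    A=0;b=0
    for o,d in rs:
        P=np.eye(3)-np.outer(d,d); A=A+P; b=b+P@o
    x=np.linalg.solve(A,b); return x,[np.linalg.norm((np.eye(3)-np.outer(d,d))@(x-o)) for o,d in rs]
E
python3 - <<'E'
from h import *
np.set_printoptions(precision=4,suppress=True)
P={}
for n in("scene","top","wrist"):
    s=r.sense(); p=r.get_image(n); P[n]=p; cv2.imwrite(f"pics/{n}0.png",p["frame"])
    if n=="wrist": print(np.array(p["hand_eye"]))
    else: print(n,np.array(p["T"]))
    for t in("key_head","key_tip","socket","lathe","tool_block","tape_roll","oil_bottle_mid","wrench"):
        q=r.pinpoint(p,t)
        for d in q[:3]:
            o=np.array(d["position"]); print(n,t,round(d["score"],2),o*[640,480],atz(p,o,dict(key_head=.098,key_tip=.01,socket=.2,oil_bottle_mid=.065).get(t,0),s)[:2])
print(s["time_s"],s["force"],s["opening"])
E
```

```text
pics
scene [[ 0.133   0.8464 -0.5156  0.9386]
 [ 0.9911 -0.117   0.0636 -0.0407]
 [-0.0064 -0.5195 -0.8545  1.0089]
 [ 0.      0.      0.      1.    ]]
scene key_head 0.74 [143.104 332.784] [ 0.5624 -0.3581]
scene key_head 0.67 [203.712 242.976] [ 0.3652 -0.2349]
scene key_tip 0.82 [144.832 278.112] [ 0.3887 -0.3931]
scene key_tip 0.75 [210.688 263.904] [ 0.3715 -0.2372]
scene key_tip 0.69 [196.096 210.096] [ 0.2071 -0.2727]
scene socket 0.56 [387.072 288.192] [0.5776 0.1311]
scene lathe 0.91 [372.672 327.504] [0.5795 0.1213]
scene tool_block 0.96 [208.832 267.024] [ 0.3739 -0.2438]
scene tape_roll 0.66 [406.592 258.624] [0.4167 0.2374]
scene oil_bottle_mid 0.62 [451.008 212.592] [0.3402 0.3555]
scene oil_bottle_mid 0.59 [376.576 326.688] [0.602  0.1194]
scene oil_bottle_mid 0.45 [207.68 265.68] [ 0.4064 -0.2332]
scene wrench 0.58 [312.32  250.608] [0.3626 0.0114]
top [[-0.0275 -0.9986  0.0445  0.3747]
 [-0.9995  0.0269 -0.0141  0.0033]
 [ 0.0129 -0.0449 -0.9989  1.2581]
 [ 0.      0.      0.      1.    ]]
top key_head 0.85 [492.672 242.112] [ 0.3909 -0.4038]
top key_head 0.7 [417.92  254.688] [ 0.3669 -0.2312]
top key_head 0.59 [444.8  322.32] [ 0.2119 -0.2869]
top key_tip 0.9 [415.296 257.616] [ 0.3593 -0.2423]
top key_tip 0.59 [478.272 244.176] [ 0.388  -0.3988]
top key_tip 0.55 [462.976 173.616] [ 0.5636 -0.368 ]
top socket 0.45 [255.424 156.576] [0.5818 0.1226]
top lathe 0.94 [268.224 170.784] [0.5846 0.1142]
top tool_block 0.72 [416.768 250.704] [ 0.3761 -0.2485]
top tool_block 0.18 [412.8   258.096] [ 0.3581 -0.238 ]
top tool_block 0.18 [256.   154.32] [0.6266 0.1436]
top tape_roll 0.64 [222.72 242.4 ] [0.4097 0.2303]
top oil_bottle_mid 0.78 [160.128 273.888] [0.3386 0.3653]
top wrench 0.66 [314.368 257.184] [0.3671 0.0054]
[[ 0.0004 -0.9535 -0.3013  0.0841]
 [ 1.     -0.0001  0.0014 -0.0005]
 [-0.0014 -0.3013  0.9535 -0.1619]
 [ 0.      0.      0.      1.    ]]
0.9 [-0.3407  0.5164  0.262 ] 1.0002129310123296
```

```bash
python3 -c "
import cv2,numpy as np
a=cv2.imread('pics/scene0.png');b=cv2.imread('pics/top0.png')
cv2.imwrite('pics/both0.png',cv2.resize(np.vstack([a,b]),(450,600)) if 0 else a)"
```

```text
(no output)
```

View pics/scene0.png

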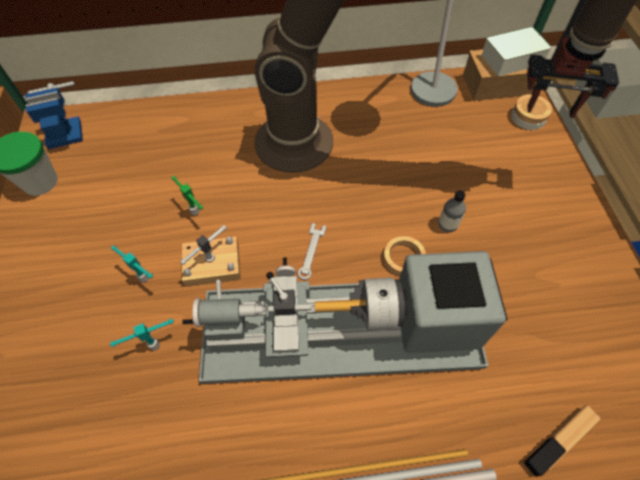

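View pics/top0.png

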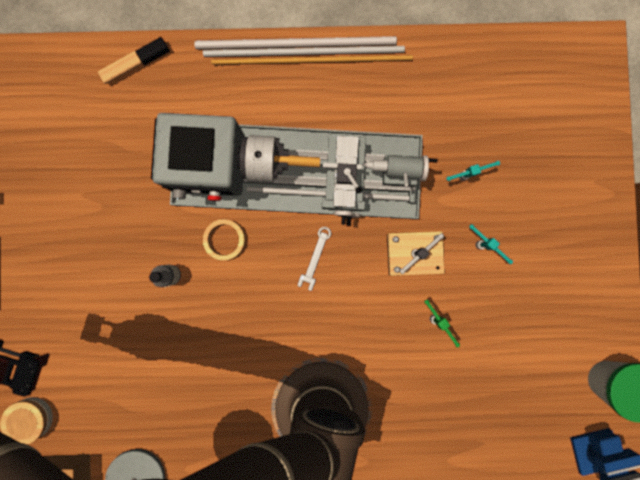

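```bash
python3 -c "
import cv2,numpy as np
a=cv2.imread('pics/scene0.png');b=cv2.imread('pics/top0.png')
f=lambda i,x,y,w,h:cv2.resize(i[y:y+h,x:x+w],(400,300),interpolation=cv2.INTER_CUBIC)
# 5x
cv2.imwrite('pics/crop.png',np.vstack([np.hstack([f(b,380,225,80,60),f(a,170,212,80,60)]),np.hstack([f(b,220,125,80,60),f(a,350,265,80,60)])]))"
```

```text
(no output)
```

View pics/crop.png

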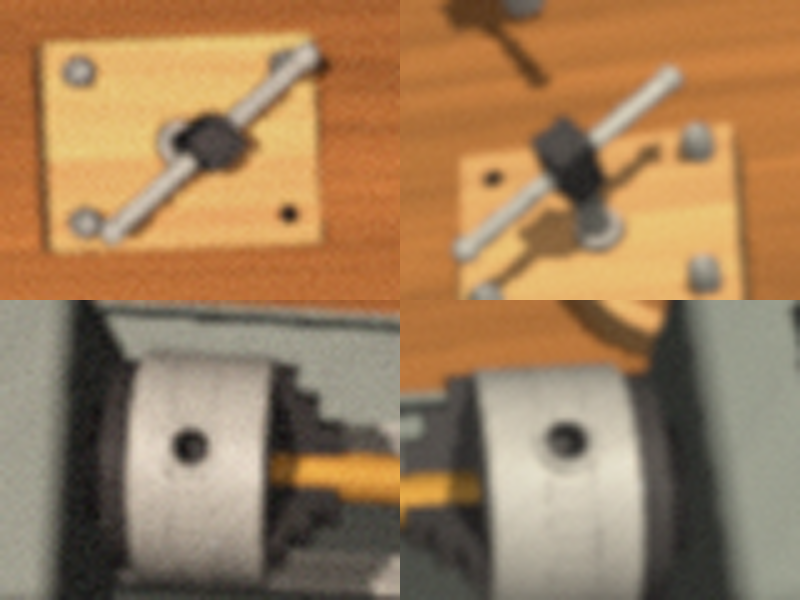

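```bash
python3 - <<'E'
from h import *
np.set_printoptions(precision=4,suppress=True)
a=r.get_image("scene");b=r.get_image("top")
k=np.array([1/640,1/480])
def T(s,t): 
    x,e=tri([ray(a,np.array(s)*k),ray(b,np.array(t)*k)]); print(x,np.array(e)); return x
print("bar");p=T((182.4,261.6),(402,271.4));q=T((224.4,227),(442.4,236));print((p+q)/2,np.linalg.norm(p-q),np.degrees(np.arctan2(*(q-p)[1::-1])))
print("head");T((203.6,244),(423.4,253.4))
print("sock");T((383.6,293),(258,154.2))
# lathe yaw: bed back edge in top: (242,127)-(422,136) ; front edge tray (170,204)-(418,218)
for u,v in(((242,127),(422,136)),((170,204),(418,218))):
    d=atz(b,np.array(v)*k,0.01)-atz(b,np.array(u)*k,0.01);print(np.degrees(np.arctan2(d[0],-d[1])))
s=r.sense();print(s["tcp_pos"],np.array(s["ee_rot"]))
E
```

```text
bar
[ 0.3333 -0.2634 -0.0218] [0.0496 0.0496]
[ 0.4092 -0.2088  0.2373] [0.044 0.044]
[ 0.3713 -0.2361  0.1077] 0.2755033044310494 35.709104172645084
head
[ 0.3695 -0.2388  0.1014] [0.0043 0.0043]
sock
[0.5868 0.1196 0.2015] [0.0027 0.0027]
-4.286842332751081
-4.755022944122453
[0.1965 0.5933 0.2227] [[-0.9493  0.3144  0.    ]
 [ 0.3144  0.9493  0.0001]
 [ 0.      0.0001 -1.    ]]
```

```bash
python3 - <<'E'
from h import *
np.set_printoptions(precision=4,suppress=True)
a=r.get_image("scene");b=r.get_image("top")
k=np.array([1/640,1/480])
def T(s,t): 
    x,e=tri([ray(a,np.array(s)*k),ray(b,np.array(t)*k)]); print(x,np.array(e)); return x
p=T((182.4,261.6),(442.4,236));q=T((224.4,227),(402,271.4));print((p+q)/2,np.linalg.norm(p-q),np.degrees(np.arctan2(*(q-p)[1::-1])))
s=r.sense();R=np.array(s["ee_rot"])
print("tool yaw x",np.degrees(np.arctan2(R[1,0],R[0,0])))
for w in([.42,.2,.3],[.37,-.235,.3]): print(R.T@(np.array(w)-s["tcp_pos"]))
E
```

```text
[ 0.4079 -0.2849  0.1   ] [0.0034 0.0034]
[ 0.33   -0.1898  0.1009] [0.0031 0.0031]
[ 0.3689 -0.2374  0.1005] 0.12284171697206987 129.31686904591626
tool yaw x 161.67904948958304
[-0.3358 -0.3031 -0.0774]
[-0.4251 -0.7318 -0.0774]
```

Emit:
play_rows:
  steps:
    - [[-42, -38, -10], [0, 0, 0], -1]
    - [[-42, -38, -10], [0, 0, 0], -1]
    - [[-42, -38, -10], [0, 0, 0], -1]
    - [[-42, -38, -10], [0, 0, 0], -1]
    - [[-42, -38, -10], [0, 0, 0], -1]
    - [[-42, -38, -10], [0, 0, 0], -1]
    - [[-42, -38, -10], [0, 0, 0], -1]
    - [[-42, -38, -10], [0, 0, 0], -1]

```text
time_s: 2.55
tcp_pos: [0.4206, 0.1974, 0.3034]
ee_rot: [[-0.949, 0.314, 0.001], [0.314, 0.949, 0.001], [-0.0, 0.001, -1.0]]
force: [0.5, 0.0, 0.3]
opening: 1.001
gripper_force: 0.0
```

Emit:
play_rows:
  steps:
    - [[-11, -54, 0], [0, 0, 0], -1]
    - [[-11, -54, 0], [0, 0, 0], -1]
    - [[-11, -54, 0], [0, 0, 0], -1]
    - [[-11, -54, 0], [0, 0, 0], -1]
    - [[-11, -54, 0], [0, 0, 0], -1]
    - [[-11, -54, 0], [0, 0, 0], -1]
    - [[-11, -54, 0], [0, 0, 0], -1]
    - [[-11, -54, 0], [0, 0, 0], -1]

```text
time_s: 3.55
tcp_pos: [0.3671, -0.2404, 0.3031]
ee_rot: [[-0.949, 0.314, 0.002], [0.314, 0.949, 0.0], [-0.002, 0.001, -1.0]]
force: [1.6, 0.2, -0.9]
opening: 1.003
gripper_force: 0.0
```

Emit:
play_rows:
  steps:
    - [[0, 0, 10], [0, 0, 8], -1]
    - [[0, 0, 10], [0, 0, 8], -1]
    - [[0, 0, 10], [0, 0, 8], -1]
    - [[0, 0, 10], [0, 0, 8], -1]
    - [[0, 0, 10], [0, 0, 0], -1]
    - [[0, 0, 10], [0, 0, 0], -1]
    - [[0, 0, 0], [0, 0, 0], -1]
    - [[0, 0, 0], [0, 0, 0], -1]

```text
time_s: 4.55
tcp_pos: [0.3677, -0.2388, 0.2428]
ee_rot: [[-0.639, 0.769, 0.0], [0.769, 0.639, -0.0], [-0.0, 0.0, -1.0]]
force: [0.8, 0.5, 0.0]
opening: 1.001
gripper_force: 0.0
```

```bash
python3 - <<'E'
from h import *
np.set_printoptions(precision=4,suppress=True)
s=r.sense();p=r.get_image("wrist");cv2.imwrite("pics/w1.png",p["frame"]);R=np.array(s["ee_rot"])
print(s["time_s"],s["tcp_pos"],R,np.degrees(np.arctan2(R[1,0],R[0,0])),s["joints"])
for t in("key_head","tool_block"):
    for d in r.pinpoint(p,t)[:2]: print(t,d["score"],np.array(d["position"])*[640,480],atz(p,d["position"],.0985 if t=="key_head" else 0,s))
E
```

```text
4.55 [ 0.3677 -0.2388  0.2428] [[-0.6391  0.7691  0.0002]
 [ 0.7691  0.6391 -0.0002]
 [-0.0002  0.     -1.    ]] 129.72419367211 [-0.3272  0.0509  0.8432  2.0342 -0.0432  1.0737  1.2293]
key_head 0.98 [380.8   405.024] [ 0.5481 -0.3583  0.0985]
key_head 0.76 [160.32  147.888] [ 0.2128 -0.2765  0.0985]
tool_block 0.98 [328.384 202.992] [ 0.3701 -0.2351  0.    ]
```

View pics/w1.png

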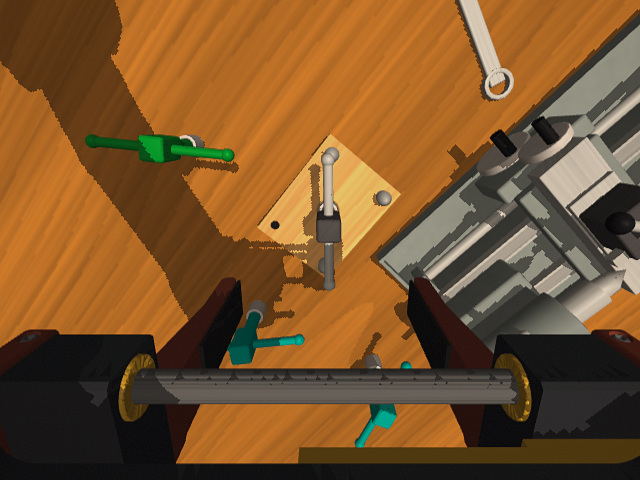

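```bash
python3 - <<'E'
from h import *
np.set_printoptions(precision=4,suppress=True)
s=r.sense();p=r.get_image("wrist");R=np.array(s["ee_rot"]);k=np.array([1/640,1/480])
f=lambda u,z:R.T@(atz(p,np.array(u)*k,z,s)-s["tcp_pos"])*1000
print(f((331,156),.0985),f((329,286),.0985),f((329,217),.1185),f((329.3,225),.0985))
print(atz(p,np.array((329,217))*k,.1185,s),p["K"][0])
a=f((331,156),.0985);b=f((329,286),.0985);print(np.degrees(np.arctan2((a-b)[1],(a-b)[0])),np.linalg.norm(a-b))
E
```

```text
[ 63.1931   5.1147 144.4013] [-61.7088   3.9011 144.453 ] [ 13.1919   3.3142 124.4214] [  0.6023   3.9119 144.4269]
[ 0.362  -0.2265  0.1185] [340.4917   0.     324.5297]
0.5566750982972299 124.90783154560125
```

Emit:
play_rows:
  steps:
    - [[1, 2, 27], [0, 0, 0], -1]
    - [[0, 2, 27], [0, 0, 0], -1]
    - [[0, 0, 27], [0, 0, 0], -1]
    - [[0, 0, 27], [0, 0, 0], -1]
    - [[0, 0, 27], [0, 0, 0], -1]
    - [[0, 0, 27], [0, 0, 0], -1]
    - [[0, 0, 0], [0, 0, 0], -1]
    - [[0, 0, 0], [0, 0, 0], -1]
  grip_force: 45

```text
time_s: 5.75
tcp_pos: [0.3705, -0.2358, 0.0814]
ee_rot: [[-0.638, 0.77, 0.001], [0.77, 0.638, -0.0], [-0.001, 0.0, -1.0]]
force: [-1.1, -0.1, 0.0]
opening: 0.998
gripper_force: 0.0
```

```bash
python3 - <<'E'
from h import *
s=r.sense();p=r.get_image("wrist");cv2.imwrite("pics/w2.png",p["frame"]);print(s["tcp_pos"],s["force"])
E
```

```text
[ 0.37045813 -0.23576671  0.0814232 ] [-1.13527584 -0.06727561  0.02134013]
```

View pics/w2.png

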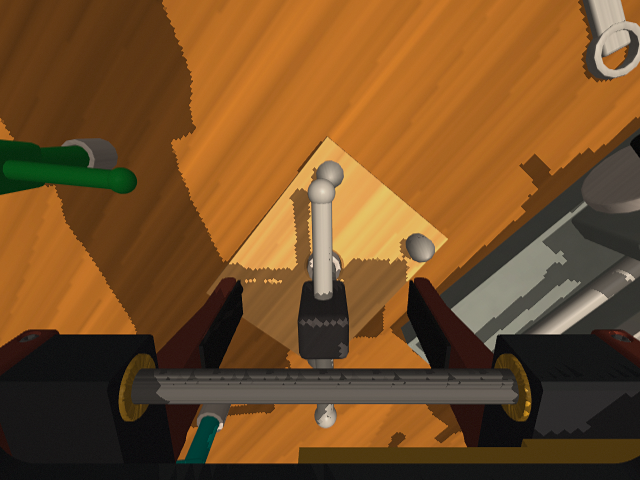

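Emit:
play_rows:
  steps:
    - [[0, 0, 0], [0, 0, 0], 1]
    - [[0, 0, 0], [0, 0, 0], 1]
    - [[0, 0, 0], [0, 0, 0], 1]
    - [[0, 0, 0], [0, 0, 0], 1]
    - [[0, 0, 0], [0, 0, 0], 1]
    - [[0, 0, 0], [0, 0, 0], 1]
    - [[0, 0, 0], [0, 0, 0], 1]
    - [[0, 0, 0], [0, 0, 0], 1]
  grip_force: 45

```text
time_s: 6.8
tcp_pos: [0.37, -0.2354, 0.0806]
ee_rot: [[-0.638, 0.77, -0.0], [0.77, 0.638, -0.0], [-0.0, -0.0, -1.0]]
force: [0.3, -0.4, -1.0]
opening: 0.254
gripper_force: 45.0
```

```bash
python3 - <<'E'
from h import *
np.set_printoptions(precision=4,suppress=True)
s=r.sense();p=r.get_image("wrist");R=np.array(s["ee_rot"]);k=np.array([1/640,1/480])
cv2.imwrite("pics/w3.png",p["frame"])
g=p["frame"]
f=lambda u,z:R.T@(atz(p,np.array(u)*k,z,s)-s["tcp_pos"])*1000
print(s["opening"],s["gripper_force"],s["force"])
print("mid from open view",f((321,187),.0985),f((325,413),.0985))
w=np.array([.5868,.1196,.3]);print(R.T@(w-s["tcp_pos"])*1000)
E
```

```text
0.254124081431294 44.98455226421356 [ 0.2837 -0.3656 -0.9652]
mid from open view [ 61.3158  -2.1571 -17.8921] [-58.2432  -0.3721 -17.8892]
[ 134.8472  393.4631 -219.4196]
```

Emit:
play_rows:
  steps:
    - [[0, 0, -10], [0, 0, 0], 1]
    - [[0, 0, -20], [0, 0, 0], 1]
    - [[0, 0, -40], [0, 0, 0], 1]
    - [[0, 0, -40], [0, 0, 0], 1]
    - [[0, 0, -40], [0, 0, 0], 1]
    - [[0, 0, -40], [0, 0, 0], 1]
    - [[0, 0, -40], [0, 0, 0], 1]
    - [[0, 0, 0], [0, 0, 0], 1]

```text
time_s: 7.85
tcp_pos: [0.3708, -0.2361, 0.313]
ee_rot: [[-0.638, 0.77, 0.005], [0.77, 0.638, 0.0], [-0.003, 0.004, -1.0]]
force: [-0.1, 0.2, -3.6]
opening: 0.247
gripper_force: 45.0
```

Emit:
play_rows:
  steps:
    - [[13, 46, 0], [0, 0, 0], 1]
    - [[13, 46, 0], [0, 0, 0], 1]
    - [[13, 46, 0], [0, 0, 0], 1]
    - [[13, 46, 0], [0, 0, 0], 1]
    - [[13, 46, 0], [0, 0, 0], 1]
    - [[13, 46, 0], [0, 0, 0], 1]
    - [[13, 46, 0], [0, 0, 0], 1]
    - [[13, 46, 0], [0, 0, 0], 1]

```text
time_s: 8.85
tcp_pos: [0.5868, 0.0806, 0.3088]
ee_rot: [[-0.638, 0.77, -0.003], [0.77, 0.638, -0.001], [0.001, -0.003, -1.0]]
force: [1.3, -0.2, -3.0]
opening: 0.245
gripper_force: 45.0
```

Emit:
play_rows:
  steps:
    - [[0, 0, 0], [0, 0, -9], 1]
    - [[0, 0, 0], [0, 0, -9], 1]
    - [[0, 0, 0], [0, 0, -9], 1]
    - [[0, 0, 0], [0, 0, -9], 1]
    - [[0, 0, 0], [0, 0, 0], 1]
    - [[0, 0, 0], [0, 0, 0], 1]
    - [[0, 0, 0], [0, 0, 0], 1]
    - [[0, 0, 0], [0, 0, 0], 1]

```text
time_s: 9.85
tcp_pos: [0.5868, 0.0797, 0.3105]
ee_rot: [[-0.969, 0.248, -0.0], [0.248, 0.969, -0.0], [0.0, -0.0, -1.0]]
force: [-0.2, 0.7, -2.8]
opening: 0.245
gripper_force: 45.0
```

```bash
python3 - <<'E'
from h import *
np.set_printoptions(precision=4,suppress=True)
s=r.sense();p=r.get_image("wrist");cv2.imwrite("pics/w4.png",p["frame"]);R=np.array(s["ee_rot"])
print(s["tcp_pos"],R,np.degrees(np.arctan2(R[1,0],R[0,0])),s["joints"])
for t in("socket","key_tip","key_head"):
    for d in r.pinpoint(p,t)[:2]: print(t,d["score"],np.array(d["position"])*[640,480],atz(p,d["position"],.2,s))
E
```

```text
[0.5868 0.0797 0.3105] [[-0.9687  0.2482 -0.0002]
 [ 0.2482  0.9687 -0.0001]
 [ 0.0001 -0.0001 -1.    ]] 165.62766313282918 [-0.5988  0.3102  0.5052  1.581  -0.1543  1.2904  1.2489]
socket 0.68 [371.392 225.12 ] [0.5869 0.1197 0.2   ]
key_tip 0.9 [324.416 253.584] [0.6015 0.0758 0.2   ]
key_tip 0.47 [369.216 226.416] [0.5875 0.1178 0.2   ]
key_head 0.64 [323.968 317.904] [0.6614 0.0601 0.2   ]
```

View pics/w4.png

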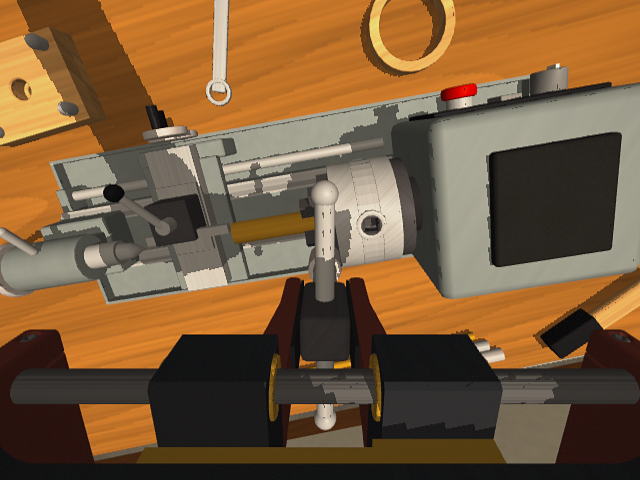

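```bash
python3 - <<'E'
import cv2,numpy as np
a=cv2.imread('pics/w4.png')
cv2.imwrite('pics/c4.png',cv2.resize(a[204:244,346:396],(750,600),interpolation=cv2.INTER_CUBIC))
E
```

```text
(no output)
```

View pics/c4.png

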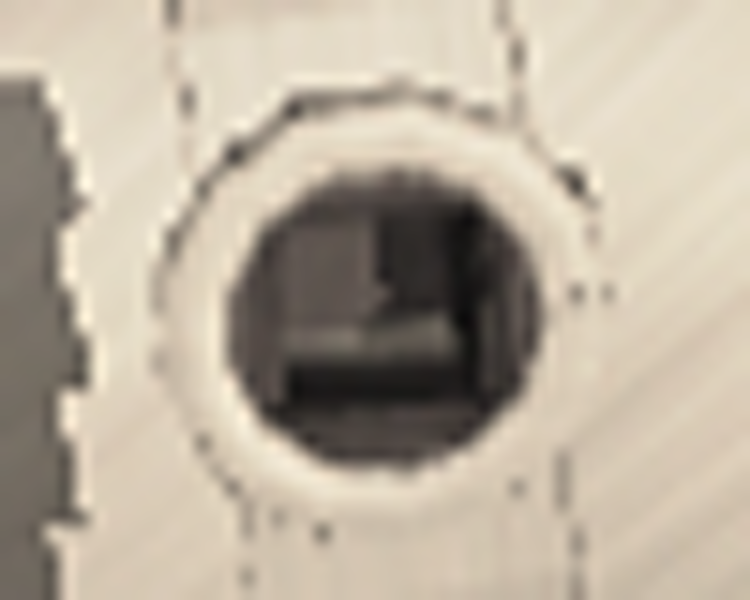

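```bash
python3 - <<'E'
from h import *
np.set_printoptions(precision=4,suppress=True)
s=r.sense();p=r.get_image("wrist");a=p["frame"];R=np.array(s["ee_rot"]);k=np.array([1/640,1/480])
f=lambda u,dz:(R.T@(atz(p,np.array(u)*k,s["tcp_pos"][2]-dz,s)-s["tcp_pos"])*1000)
print(f((325,192),-.0179),f((325,418),-.0179),f((324.4,253.6),.07),f((324,318),-.018))
k2=r.pinpoint(r.get_image("scene"),"key_tip");q=r.pinpoint(r.get_image("top"),"key_head")
print([(d["score"],np.array(d["position"])*[640,480]) for d in k2[:4]],[(d["score"],np.array(d["position"])*[640,480]) for d in q[:4]])
cv2.imwrite('pics/c5.png',cv2.resize(a[170:290,245:405],(800,600),interpolation=cv2.INTER_CUBIC))
# rectified socket patch, tool axes (up=x,right=y), 12.5px/mm... at z=.19
T=np.eye(4);T[:3,:3]=R;T[:3,3]=s["tcp_pos"];T=T@np.array(p["hand_eye"]);Ti=np.linalg.inv(T)
def prj(w): c=Ti[:3,:3]@w+Ti[:3,3];c=np.array(p["K"])@c;return c[:2]/c[2]
out=[]
for z in(.2,.186):
    c=np.array([.5869,.1198,z]);src=[];dst=[]
    for x,y in((12,-12),(12,12),(-12,12),(-12,-12)):
        src.append(prj(c+R@np.array([x,y,0])/1000));dst.append((200+y*16,200-x*16))
    out.append(cv2.warpPerspective(a,cv2.getPerspectiveTransform(np.float32(src),np.float32(dst)),(400,400),flags=cv2.INTER_CUBIC))
o=np.clip(np.hstack(out).astype(float)*1.3,0,255).astype(np.uint8)
for i in(0,400):cv2.rectangle(o,(i+200-88,200-88),(i+288,288),(0,255,0),1)
cv2.imwrite('pics/rect.png',o)
E
```

```text
[ 59.4883  -0.0416 -17.9034] [-61.3614   0.0521 -17.8965] [-0.4125 -0.1888 70.    ] [ -1.0755  -0.4733 -18.    ]
[(0.89, array([144.   , 278.112])), (0.73, array([195.904, 211.008])), (0.73, array([158.016, 342.72 ]))] [(0.78, array([440.896, 324.288])), (0.58, array([470.4, 170.4])), (0.55, array([492.672, 241.584]))]
```

View pics/rect.png

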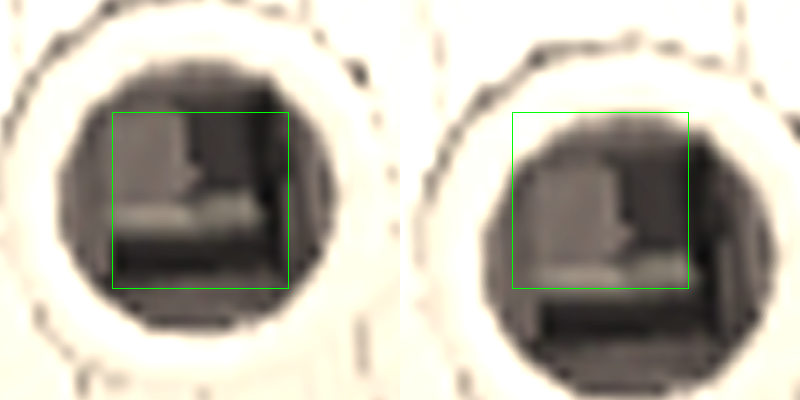

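Emit:
play_rows:
  steps:
    - [[5, 20, 0], [0, 0, 0], 1]
    - [[5.4, 19, 0], [0, 0, 0], 1]
    - [[0, 0, 0], [0, 0, -1.5], 1]
    - [[0, 0, 0], [0, 0, 0], 1]
    - [[0, 0, 10], [0, 0, 0], 1]
    - [[0, 0, 10], [0, 0, 0], 1]
    - [[0, 0, 10], [0, 0, 0], 1]
    - [[0, 0, 0], [0, 0, 0], 1]

```text
time_s: 11.3
tcp_pos: [0.5859, 0.1198, 0.2794]
ee_rot: [[-0.975, 0.222, -0.002], [0.222, 0.975, -0.001], [0.002, -0.001, -1.0]]
force: [-0.7, -0.7, -2.3]
opening: 0.247
gripper_force: 45.0
```

```bash
python3 - <<'E'
from h import *
s=r.sense();print(s["tcp_pos"])
a=r.get_image("scene")["frame"];b=r.get_image("wrist")["frame"]
f=lambda i,x,y,w,h:cv2.resize(i[y:y+h,x:x+w],(400,300),interpolation=cv2.INTER_CUBIC)
t=r.get_image("top")["frame"]
cv2.imwrite("pics/ins.png",np.vstack([np.hstack([f(a,340,240,80,60),f(b,265,180,120,90)]),np.hstack([f(t,220,125,80,60),f(b,0,0,640,480)])]))
E
```

```text
[0.58590945 0.11978901 0.27943267]
```

View pics/ins.png

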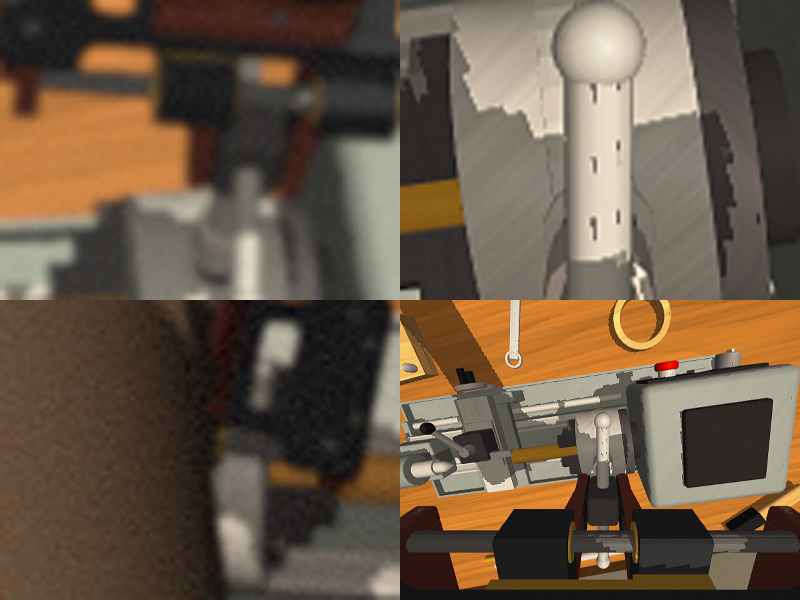

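Emit:
play_rows:
  steps:
    - [[-0.4, 0, 2], [0, 0, 0], 1]
    - [[0, 0, 2], [0, 0, 0], 1]
    - [[0, 0, 2], [0, 0, 0], 1]
    - [[0, 0, 2], [0, 0, 0], 1]
    - [[0, 0, 2], [0, 0, 0], 1]
    - [[0, 0, 2], [0, 0, 0], 1]
    - [[0, 0, 1], [0, 0, 0], 1]
    - [[0, 0, 0], [0, 0, 0], 1]

```text
time_s: 12.45
tcp_pos: [0.5866, 0.12, 0.2676]
ee_rot: [[-0.975, 0.222, -0.001], [0.222, 0.975, 0.0], [0.001, -0.0, -1.0]]
force: [-0.9, 0.5, -2.0]
opening: 0.251
gripper_force: 45.0
```

Emit:
play_rows:
  steps:
    - [[0, 0, 1], [0, 0, 0], 1]
    - [[0, 0, 1], [0, 0, 0], 1]
    - [[0, 0, 0.5], [0, 0, 0], 1]
    - [[0, 0, 0.5], [0, 0, 0], 1]
    - [[0, 0, 0], [0, 0, 0], 1]
    - [[0, 0, 0], [0, 0, 0], 1]
    - [[0, 0, 0], [0, 0, 0], 1]
    - [[0, 0, 0], [0, 0, 0], 1]

```text
time_s: 13.45
tcp_pos: [0.5866, 0.1201, 0.2647]
ee_rot: [[-0.975, 0.222, -0.001], [0.222, 0.975, 0.0], [0.001, 0.0, -1.0]]
force: [-6.3, 0.7, 5.0]
opening: 0.245
gripper_force: 45.0
```

Emit:
play_rows:
  steps:
    - [[0.6, 0, 0], [0, 0, 0], 1]
    - [[0, 0, 0], [0, 0, 0], 1]
    - [[0, 0, 0.5], [0, 0, 0], 1]
    - [[0, 0, 0.5], [0, 0, 0], 1]
    - [[0, 0, 0.5], [0, 0, 0], 1]
    - [[0, 0, 0.5], [0, 0, 0], 1]
    - [[0, 0, 0], [0, 0, 0], 1]
    - [[0, 0, 0], [0, 0, 0], 1]

```text
time_s: 14.45
tcp_pos: [0.5864, 0.1201, 0.2628]
ee_rot: [[-0.975, 0.222, 0.0], [0.222, 0.975, 0.0], [-0.0, 0.0, -1.0]]
force: [-3.1, 0.4, 4.9]
opening: 0.245
gripper_force: 45.0
```

```bash
python3 -c "
from h import *
s=r.sense();print(s['tcp_pos'],s['force'],s['ft_torque'])"
```

```text
[0.58643332 0.1200907  0.26275359] [-3.1240347   0.40493006  4.9360598 ] [0.11451482 0.92981483 0.00412289]
```

Emit:
play_rows:
  steps:
    - [[0.4, 0, 1], [0, 0, 0], 1]
    - [[0, 0, 1], [0, 0, 0], 1]
    - [[0, 0, 1], [0, 0, 0], 1]
    - [[0, 0, 1], [0, 0, 0], 1]
    - [[0, 0, 1], [0, 0, 0], 1]
    - [[0, 0, 0], [0, 0, 0], 1]
    - [[0, 0, 0], [0, 0, 0], 1]
    - [[0, 0, 0], [0, 0, 0], 1]

```text
time_s: 15.45
tcp_pos: [0.5863, 0.1201, 0.2581]
ee_rot: [[-0.975, 0.222, 0.001], [0.222, 0.975, 0.0], [-0.001, 0.0, -1.0]]
force: [-3.0, -0.4, 6.5]
opening: 0.244
gripper_force: 45.0
```

Emit:
play_rows:
  steps:
    - [[0.3, 0, 1], [0, 0, 0], 1]
    - [[0, 0, 1], [0, 0, 0], 1]
    - [[0, 0, 1], [0, 0, 0], 1]
    - [[0, 0, 0.5], [0, 0, 0], 1]
    - [[0, 0, 0.5], [0, 0, 0], 1]
    - [[0, 0, 0.5], [0, 0, 0], 1]
    - [[0, 0, 0], [0, 0, 0], 1]
    - [[0, 0, 0], [0, 0, 0], 1]

```text
time_s: 16.45
tcp_pos: [0.5863, 0.12, 0.255]
ee_rot: [[-0.975, 0.222, 0.002], [0.222, 0.975, 0.001], [-0.002, 0.001, -1.0]]
force: [-4.9, -0.5, 14.4]
opening: 0.25
gripper_force: 45.0
```

```bash
python3 -c "
from h import *
s=r.sense();print(s['tcp_pos'],s['force'],s['ft_torque'],s['joints'])"
```

```text
[0.58632107 0.12004909 0.25497084] [-4.87237778 -0.51382573 14.402209  ] [-0.12837077  1.63362898  0.01612678] [-0.63667681  0.35611056  0.47310558  1.64877402 -0.17341373  1.17596203
  1.22433753]
```

Emit:
play_rows:
  steps:
    - [[0, 0, 0], [0, 0, 4], 1]
    - [[0, 0, 0], [0, 0, 4], 1]
    - [[0, 0, 0], [0, 0, 4], 1]
    - [[0, 0, 0], [0, 0, 4], 1]
    - [[0, 0, 0], [0, 0, 4], 1]
    - [[0, 0, 0], [0, 0, 4], 1]
    - [[0, 0, 0], [0, 0, 4], 1]
    - [[0, 0, 0], [0, 0, 0], 1]
  grip_force: 58

```text
time_s: 17.45
tcp_pos: [0.5864, 0.1207, 0.255]
ee_rot: [[-0.756, 0.654, 0.002], [0.654, 0.756, 0.001], [-0.001, 0.003, -1.0]]
force: [-5.5, 1.0, 15.3]
opening: 0.245
gripper_force: 58.0
```

```bash
python3 -c "
from h import *
s=r.sense();R=s['ee_rot'];print(s['tcp_pos'],s['force'],s['ft_torque'],np.degrees(np.arctan2(R[1][0],R[0][0])))"
```

```text
[0.58635055 0.12069116 0.2549553 ] [-5.48690424  0.9634287  15.27387241] [0.21733892 1.53566925 0.09117633] 139.1500201604594
```

Emit:
play_rows:
  steps:
    - [[0, 0, 0], [0, 0, 3], 1]
    - [[0, 0, 0], [0, 0, 3], 1]
    - [[0, 0, 0], [0, 0, 3], 1]
    - [[0, 0, 0], [0, 0, 2], 1]
    - [[0, 0, 0], [0, 0, 2], 1]
    - [[0, 0, 0], [0, 0, 0], 1]
    - [[0, 0, 0], [0, 0, 0], 1]
    - [[0, 0, 0], [0, 0, 0], 1]

```text
time_s: 18.45
tcp_pos: [0.5866, 0.121, 0.255]
ee_rot: [[-0.591, 0.807, 0.003], [0.807, 0.591, 0.002], [-0.0, 0.004, -1.0]]
force: [-4.9, 2.5, 13.8]
opening: 0.249
gripper_force: 58.0
```

```bash
python3 -c "
from h import *
s=r.sense();R=s['ee_rot'];print(s['tcp_pos'],s['force'],s['ft_torque'],np.degrees(np.arctan2(R[1][0],R[0][0])))"
```

```text
[0.58663969 0.12096664 0.25497929] [-4.86020345  2.48861886 13.79563034] [0.37955999 1.32102241 0.16485005] 126.22016777490181
```

Emit:
play_rows:
  steps:
    - [[0, 0, 0], [0, 0, 2], 1]
    - [[0, 0, 0], [0, 0, 2], 1]
    - [[0, 0, 0], [0, 0, 2], 1]
    - [[0, 0, 0], [0, 0, 0], 1]
    - [[0, 0, 0], [0, 0, 0], 1]
    - [[0, 0, 0], [0, 0, 0], 1]
    - [[0, 0, 0], [0, 0, 0], 1]
    - [[0, 0, 0], [0, 0, 0], 1]

```text
time_s: 19.45
tcp_pos: [0.5868, 0.1211, 0.255]
ee_rot: [[-0.503, 0.864, 0.003], [0.864, 0.503, 0.002], [-0.0, 0.004, -1.0]]
force: [-4.4, 2.1, 14.6]
opening: 0.248
gripper_force: 58.0
```

```bash
python3 -c "
from h import *
s=r.sense();R=s['ee_rot'];print(s['tcp_pos'],s['force'],s['ft_torque'],np.degrees(np.arctan2(R[1][0],R[0][0])))"
```

```text
[0.5867812  0.1210894  0.25495102] [-4.37478836  2.14327356 14.58208432] [0.43315922 1.13361188 0.07960057] 120.22883544062708
```

Emit:
play_rows:
  steps:
    - [[0, 0, 0], [0, 0, 1.5], 1]
    - [[0, 0, 0], [0, 0, 1.5], 1]
    - [[0, 0, 0], [0, 0, 1.5], 1]
    - [[0, 0, 0], [0, 0, 0], 1]
    - [[0, 0, 0], [0, 0, 0], 1]
    - [[0, 0, 0], [0, 0, 0], 1]
    - [[0, 0, 0], [0, 0, 0], 1]
    - [[0, 0, 0], [0, 0, 0], 1]

```text
time_s: 20.45
tcp_pos: [0.5869, 0.1211, 0.255]
ee_rot: [[-0.434, 0.901, 0.004], [0.901, 0.434, 0.002], [0.0, 0.004, -1.0]]
force: [-2.9, 1.8, 14.2]
opening: 0.243
gripper_force: 58.0
```

```bash
python3 -c "
from h import *
s=r.sense();R=s['ee_rot'];print(s['tcp_pos'],s['force'],s['ft_torque'],np.degrees(np.arctan2(R[1][0],R[0][0])))"
```

```text
[0.58689197 0.12113593 0.25496972] [-2.93053726  1.76093553 14.16288557] [0.51478266 1.02700054 0.12087193] 115.7286244194526
```

Emit:
play_rows:
  steps:
    - [[0, 0, 0], [0, 0, 1.5], 1]
    - [[0, 0, 0], [0, 0, 1.5], 1]
    - [[0, 0, 0], [0, 0, 1.5], 1]
    - [[0, 0, 0], [0, 0, 0], 1]
    - [[0, 0, 0], [0, 0, 0], 1]
    - [[0, 0, 0], [0, 0, 0], 1]
    - [[0, 0, 0], [0, 0, 0], 1]
    - [[0, 0, 0], [0, 0, 0], 1]

```text
time_s: 21.45
tcp_pos: [0.587, 0.1212, 0.255]
ee_rot: [[-0.362, 0.932, 0.004], [0.932, 0.362, 0.002], [0.001, 0.004, -1.0]]
force: [-2.9, 2.3, 13.4]
opening: 0.249
gripper_force: 58.0
```

```bash
python3 - <<'E'
from h import *
s=r.sense();R=np.array(s['ee_rot']);print(s['tcp_pos'],s['force'],s['ft_torque'],np.degrees(np.arctan2(R[1][0],R[0][0])))
a=r.get_image("scene")["frame"];b=r.get_image("wrist")["frame"]
f=lambda i,x,y,w,h:cv2.resize(i[y:y+h,x:x+w],(400,300),interpolation=cv2.INTER_CUBIC)
cv2.imwrite("pics/last.png",np.hstack([f(a,340,240,80,60),f(b,200,120,240,320) if 0 else f(b,0,0,640,480)]))
E
```

```text
[0.58701611 0.12119057 0.25498813] [-2.90509205  2.25232228 13.40839126] [0.52272799 0.93360698 0.08634083] 111.23483891054602
```

View pics/last.png

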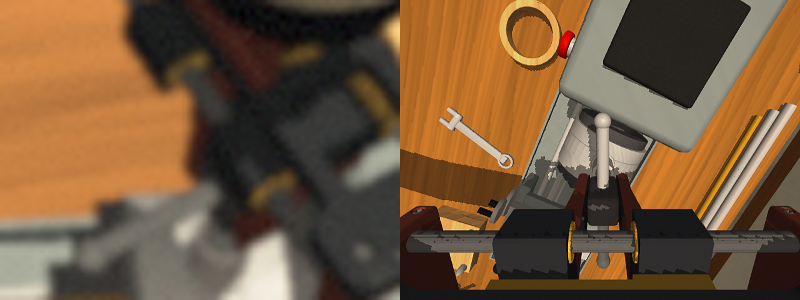

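Emit:
play_rows:
  steps:
    - [[0, 0, 0], [0, 0, 1.5], 1]
    - [[0, 0, 0], [0, 0, 1.5], 1]
    - [[0, 0, 0], [0, 0, 1.5], 1]
    - [[0, 0, 0], [0, 0, 0], 1]
    - [[0, 0, 0], [0, 0, 0], 1]
    - [[0, 0, 0], [0, 0, 0], 1]
    - [[0, 0, 0], [0, 0, 0], 1]
    - [[0, 0, 0], [0, 0, 0], 1]

```text
time_s: 22.55
tcp_pos: [0.5871, 0.1212, 0.255]
ee_rot: [[-0.288, 0.958, 0.004], [0.958, 0.288, 0.002], [0.001, 0.005, -1.0]]
force: [-3.0, 2.6, 13.1]
opening: 0.244
gripper_force: 58.0
```

```bash
python3 - <<'E'
from h import *
s=r.sense();R=np.array(s['ee_rot']);print(s['tcp_pos'],s['force'],s['ft_torque'],np.degrees(np.arctan2(R[1][0],R[0][0])))
p=r.get_image("wrist")["frame"];q=cv2.imread('pics/w4.png')
# bar tilt in image, now vs at pick-up: column centroid of bright bar rows 215-270
for im in(q,p):
    g=cv2.cvtColor(im,cv2.COLOR_BGR2GRAY).astype(float)
    print([np.round((np.abs(np.diff(g[y,300:350])).argsort()[-4:]+300),0).tolist() for y in(225,250,270)])
E
```

```text
[0.58712026 0.12123806 0.25499136] [-3.00521692  2.63015952 13.10877482] [0.52148469 0.83281302 0.23505969] 106.74355921264575
[[317, 318, 315, 333], [347, 321, 333, 323], [335, 312, 336, 338]]
[[313, 314, 333, 305], [336, 338, 334, 304], [339, 340, 334, 347]]
```

Emit:
play_rows:
  steps:
    - [[0, 0, 0], [0, 0, 1], 1]
    - [[0, 0, 0], [0, 0, 1], 1]
    - [[0, 0, 0], [0, 0, 0], 1]
    - [[0, 0, 0], [0, 0, 0], 1]
    - [[0, 0, 0], [0, 0, 0], 1]
    - [[0, 0, 0], [0, 0, 0], 1]
    - [[0, 0, 0], [0, 0, 0], 1]
    - [[0, 0, 0], [0, 0, 0], 1]

```text
time_s: 23.6
tcp_pos: [0.5872, 0.1213, 0.255]
ee_rot: [[-0.255, 0.967, 0.004], [0.967, 0.255, 0.002], [0.001, 0.005, -1.0]]
force: [-2.7, 2.7, 13.7]
opening: 0.245
gripper_force: 58.0
```

```bash
python3 - <<'E'
from h import *
s=r.sense();R=np.array(s['ee_rot']);print(s['tcp_pos'],s['force'],s['ft_torque'],np.degrees(np.arctan2(R[1][0],R[0][0])))
E
```

```text
[0.58720045 0.12126269 0.2549984 ] [-2.72778466  2.74316281 13.69546564] [0.57310475 0.78206452 0.32207123] 104.75537037234479
```

Emit:
play_rows:
  steps:
    - [[0, 0, 0], [0, 0, 1], 1]
    - [[0, 0, 0], [0, 0, 1], 1]
    - [[0, 0, 0], [0, 0, 1], 1]
    - [[0, 0, 0], [0, 0, 0], 1]
    - [[0, 0, 0], [0, 0, 0], 1]
    - [[0, 0, 0], [0, 0, 0], 1]
    - [[0, 0, 0], [0, 0, 0], 1]
    - [[0, 0, 0], [0, 0, 0], 1]

```text
time_s: 24.6
tcp_pos: [0.5873, 0.1213, 0.255]
ee_rot: [[-0.204, 0.979, 0.004], [0.979, 0.204, 0.002], [0.001, 0.005, -1.0]]
force: [-1.3, 2.8, 13.3]
opening: 0.249
gripper_force: 58.0
```

```bash
python3 - <<'E'
from h import *
s=r.sense();R=np.array(s['ee_rot']);print(s['tcp_pos'],s['force'],s['ft_torque'],np.degrees(np.arctan2(R[1][0],R[0][0])))
E
```

```text
[0.58730859 0.12129302 0.25501711] [-1.29216571  2.80122134 13.27449486] [0.59569418 0.72899746 0.1964989 ] 101.75190709514665
```

```bash
python3 - <<'E'
from h import *
q=cv2.imread('pics/w4.png');tz=[]
for i in range(8):
    s=r.sense();tz.append(s['ft_torque'][2]);p=r.get_image("wrist")["frame"]
print(np.round(tz,3),s['time_s'])
b2=cv2.imread('pics/w3.png')
for n,(x,y) in(("near",(325,192)),("far",(325,418))):
    t=q[y-14:y+14,x-14:x+14]
    for im in(b2,q,p):
        m=cv2.matchTemplate(im[y-45:y+45,x-60:x+60],t,cv2.TM_CCOEFF_NORMED);_,v,_,l=cv2.minMaxLoc(m);print(n,round(v,2),l[0]+14+x-60,l[1]+14+y-45)
g=cv2.cvtColor(p,cv2.COLOR_BGR2GRAY)
print(g[190,300:352:2]);print(g[240,300:352:2]);print(g[270,300:352:2])
cv2.imwrite('pics/now.png',p)
E
```

```text
[0.196 0.264 0.207 0.232 0.214 0.229 0.244 0.233] 24.95
near 0.73 325 192
near 1.0 325 192
near 0.77 322 191
far 0.53 326 419
far 1.0 325 418
far 0.55 295 437
[ 36  26  24  28  28  32 129 151 172 185 192 200 210 205 195 186 175 157
 123  91  98  99 102 103 106 109]
[140 152 187 192 201 102 100  72  91 161 181 185 194 192 189 174 155 128
 187 186 192 196 192 190 199 189]
[ 97  90 194 103  55 222 107  93 126 157 180 188 194 190 186 173 154 122
 204 208 139 101  99 194 179 180]
```

Emit:
play_rows:
  steps:
    - [[0, 0, 0.3], [0, 0, 1.5], 1]
    - [[0, 0, 0], [0, 0, 1.5], 1]
    - [[0, 0, 0], [0, 0, 1], 1]
    - [[0, 0, 0], [0, 0, 0], 1]
    - [[0, 0, 0], [0, 0, 0], 1]
    - [[0, 0, 0], [0, 0, 0], 1]
    - [[0, 0, 0], [0, 0, 0], 1]
    - [[0, 0, 0], [0, 0, 0], 1]

```text
time_s: 26.0
tcp_pos: [0.5874, 0.1213, 0.255]
ee_rot: [[-0.135, 0.991, 0.005], [0.991, 0.135, 0.002], [0.002, 0.005, -1.0]]
force: [-3.6, 2.9, 14.2]
opening: 0.251
gripper_force: 58.0
```

```bash
python3 - <<'E'
from h import *
tz=[]
for i in range(5):
    s=r.sense();tz.append(s['ft_torque'][2]);p=r.get_image("wrist")["frame"]
R=np.array(s['ee_rot']);print(np.round(tz,3),s['tcp_pos'],s['force'],s['ft_torque'],np.degrees(np.arctan2(R[1][0],R[0][0])))
g=cv2.cvtColor(p,cv2.COLOR_BGR2GRAY)
for y in(185,190,240,270):print(g[y,300:352:2])
E
```

```text
[0.296 0.291 0.301 0.267 0.207] [0.58741926 0.12130458 0.25499543] [-2.91590144  1.643294   14.94118434] [0.61053129 0.76849502 0.20669314] 97.75639182688076
[ 35  45  54  60  75  83  81 120 149 162 170 176 180 179 173 163 144 111
 116 118 119 122 125 127 128 130]
[ 28  28  30  32  32  42 132 152 171 182 190 201 207 202 193 183 172 154
 119  96  97  98 102 103 106 106]
[178 183 188 188 191 127  98  73 130 161 180 185 191 189 187 171 152 125
 185 189 197 190 190 193 192 185]
[ 99  99 201 129  54 221 106  93 127 158 180 188 193 187 183 170 149 134
 203 205 137  99 100 128 114 177]
```

```bash
python3 - <<'E'
from h import *
s=r.sense();p=r.get_image("wrist");H=np.linalg.inv(np.array(p["hand_eye"]));K=np.array(p["K"])
def pj(v): c=K@(H[:3,:3]@v+H[:3,3]);return np.round(c[:2]/c[2],1)
for z in(-.018,-.023,-.030): print(z,pj(np.array([.0595,0,z])),pj(np.array([-.0614,0,z])))
q=cv2.cvtColor(cv2.imread('pics/w4.png'),cv2.COLOR_BGR2GRAY)
g=cv2.cvtColor(p["frame"],cv2.COLOR_BGR2GRAY)
for im in(q,g):
    print(im[165:225:2,324])
    for y in(190,240,270):print(im[y,300:352:2])
    print(im[395:440:2,324])
print(s["time_s"])
# pixelwise: compare key-head region between w4 and now
cv2.imwrite('pics/cmp.png',np.hstack([q[170:440,260:390],g[170:440,260:390]]))
E
```

```text
-0.018 [326.5 190.3] [326.  417.3]
-0.023 [326.5 192.3] [326. 425.]
-0.03 [326.6 195.4] [326.1 436.6]
[ 74  73 114 107  91  57  59  56 129 158 177 190 202 212 218 213 208 201
 191 177 200 208 208 210 213 213 211 208 207 208]
[ 83  82  85  86  56  58 104 135 161 176 187 198 206 211 208 203 193 180
 151 186 181 179 184 193 189 190]
[159 160 163  46  45  46  44  51 116 153 182 194 207 208 209 203 185 103
  42 110 107 106 106 103 103 209]
[ 54  53  74  98 107 119 110  64  89 100 109 112 111 109 106 103  96  68
 104 228 114 127 131 134 136 137]
[ 55  54  55  53  34 136  93 203 202 202 203 129 197 201 203 201 196 156
  38 106 109 109 107]
[145 146 145 145 145 146 139 131 136 163 181 189 199 217 223 207 190 181
 169 152 167 193 192 192 192 192 192 191 192 191]
[ 29  25  29  31  34  44 132 154 172 183 191 201 208 203 193 183 172 153
 120  95  98  99 101 103 105 107]
[178 183 188 188 191 126  98  74 130 160 179 185 191 189 186 171 151 126
 184 189 197 189 190 194 193 185]
[ 99 100 201 129  54 222 106  92 127 158 180 187 192 187 184 169 148 133
 203 206 137  99  98 128 114 177]
[ 97  94  95  88  63 100  99  98  99  99  98  98 103 105 101 100  95  94
 141 140 141 144 142]
26.25
```

Emit:
play_rows:
  steps:
    - [[0, 0, 0], [0, 0, 2], 1]
    - [[0, 0, 0], [0, 0, 2], 1]
    - [[0, 0, 0], [0, 0, 2], 1]
    - [[0, 0, 0], [0, 0, 0], 1]
    - [[0, 0, 0], [0, 0, 0], 1]
    - [[0, 0, 0], [0, 0, 0], 1]
    - [[0, 0, 0], [0, 0, 0], 1]
    - [[0, 0, 0], [0, 0, 0], 1]

```text
time_s: 27.3
tcp_pos: [0.5876, 0.1213, 0.255]
ee_rot: [[-0.03, 1.0, 0.005], [1.0, 0.03, 0.002], [0.002, 0.005, -1.0]]
force: [-2.6, 1.5, 14.7]
opening: 0.252
gripper_force: 58.0
```

```bash
python3 - <<'E'
from h import *
tz=[]
for i in range(5):
    s=r.sense();tz.append(s['ft_torque'][2]);p=r.get_image("wrist")["frame"]
R=np.array(s['ee_rot']);print(np.round(tz,3),s['tcp_pos'],s['force'],s['ft_torque'],np.degrees(np.arctan2(R[1][0],R[0][0])),s['opening'])
g=cv2.cvtColor(p,cv2.COLOR_BGR2GRAY)
for y in(185,190,240,270):print(g[y,300:352:2])
cv2.imwrite('pics/now2.png',p)
E
```

```text
[0.206 0.168 0.181 0.215 0.163] [0.58758937 0.12129555 0.25498144] [-0.34724102  3.57059095 14.36651673] [0.68895968 0.673121   0.16325766] 91.74126907387229 0.24469712270591917
[ 97  98  99 101 101 102 103 118 147 160 168 174 179 176 173 161 143 114
 116 117 119 120 120 122 121 124]
[ 30  33  34  37  40  41 129 150 170 181 190 198 206 200 190 181 170 152
 118  94  95  96  98  97  98 100]
[182 183 187 179 183 180 190  74 129 158 179 184 190 186 183 168 148 122
 186 191 186 187 185 193 183 179]
[ 98  98  94 126  62 211 210  89 126 156 179 186 191 184 180 166 146 120
 201 203 133  99  96  96  93 180]
```

Emit:
play_rows:
  steps:
    - [[0, 0, 0], [0, 0, -2], 1]
    - [[0, 0, 0], [0, 0, -2], 1]
    - [[0, 0, 0], [0, 0, 0], 1]
    - [[0, 0, 0], [0, 0, 0], 1]
    - [[0, 0, 0], [0, 0, 0], 1]
    - [[0, 0, 0], [0, 0, 0], 1]
    - [[0, 0, 0], [0, 0, 0], 1]
    - [[0, 0, 0], [0, 0, 0], 1]

```text
time_s: 28.55
tcp_pos: [0.5875, 0.1213, 0.255]
ee_rot: [[-0.1, 0.995, 0.005], [0.995, 0.1, 0.002], [0.002, 0.005, -1.0]]
force: [-2.5, 2.8, 14.7]
opening: 0.248
gripper_force: 58.0
```

```bash
cat > t.py <<'E'
from h import *
tz=[]
for i in range(4):
    s=r.sense();tz.append(s['ft_torque']);r.get_image("top")
R=np.array(s['ee_rot']);print(np.round(tz,3),np.round(s['tcp_pos'],4),np.round(s['force'],1),np.degrees(np.arctan2(R[1][0],R[0][0])),s['time_s'])
E
python3 t.py
```

```text
[[0.606 0.735 0.237]
 [0.637 0.688 0.283]
 [0.664 0.716 0.242]
 [0.557 0.746 0.288]] [0.5875 0.1213 0.255 ] [-1.8  2.  14.4] 95.75359932012337 28.7
```

Emit:
play_rows:
  steps:
    - [[0, 0, 0], [0, 0, -3], 1]
    - [[0, 0, 0], [0, 0, -3], 1]
    - [[0, 0, 0], [0, 0, -3], 1]
    - [[0, 0, 0], [0, 0, -3], 1]
    - [[0, 0, 0], [0, 0, 0], 1]
    - [[0, 0, 0], [0, 0, 0], 1]
    - [[0, 0, 0], [0, 0, 0], 1]
    - [[0, 0, 0], [0, 0, 0], 1]

```text
time_s: 29.75
tcp_pos: [0.5871, 0.1212, 0.2549]
ee_rot: [[-0.305, 0.952, 0.004], [0.952, 0.305, 0.002], [0.001, 0.005, -1.0]]
force: [-4.1, 3.5, 14.3]
opening: 0.251
gripper_force: 58.0
```

```bash
sed -i 's/tz.append(s\[.ft_torque.\])/tz.append(list(s["ft_torque"])+[s["tau"][6]])/' t.py; python3 t.py
```

```text
[[ 0.557  1.045  0.222 -0.189]
 [ 0.58   0.946  0.173 -0.189]
 [ 0.566  1.043  0.17  -0.189]
 [ 0.572  1.044  0.168 -0.189]] [0.5871 0.1212 0.2549] [-3.2  2.5 14.7] 107.73828657026228 29.9
```

Emit:
play_rows:
  steps:
    - [[0, 0, 0], [0, 0, -3], 1]
    - [[0, 0, 0], [0, 0, -3], 1]
    - [[0, 0, 0], [0, 0, -3], 1]
    - [[0, 0, 0], [0, 0, -3], 1]
    - [[0, 0, 0], [0, 0, 0], 1]
    - [[0, 0, 0], [0, 0, 0], 1]
    - [[0, 0, 0], [0, 0, 0], 1]
    - [[0, 0, 0], [0, 0, 0], 1]

```text
time_s: 30.95
tcp_pos: [0.5871, 0.121, 0.255]
ee_rot: [[-0.496, 0.869, 0.004], [0.869, 0.496, 0.002], [-0.0, 0.005, -1.0]]
force: [-4.0, 1.5, 16.2]
opening: 0.251
gripper_force: 58.0
```

```bash
python3 t.py
```

```text
[[ 0.403  1.145 -0.04  -0.004]
 [ 0.444  1.064 -0.017 -0.004]
 [ 0.425  1.067  0.048 -0.004]
 [ 0.474  1.031  0.023 -0.004]] [0.587 0.121 0.255] [-3.7  1.7 15.5] 119.70759894786033 31.1
```

Emit:
play_rows:
  steps:
    - [[0, 0, 0], [0, 0, 3], 1]
    - [[0, 0, 0], [0, 0, 3], 1]
    - [[0, 0, 0], [0, 0, 3], 1]
    - [[0, 0, 0], [0, 0, 0], 1]
    - [[0, 0, 0], [0, 0, 0], 1]
    - [[0, 0, 0], [0, 0, 0], 1]
    - [[0, 0, 0], [0, 0, 0], 1]
    - [[0, 0, 0], [0, 0, 0], 1]

```text
time_s: 32.15
tcp_pos: [0.5871, 0.1212, 0.2549]
ee_rot: [[-0.354, 0.935, 0.004], [0.935, 0.354, 0.002], [0.001, 0.005, -1.0]]
force: [-3.7, 2.3, 16.0]
opening: 0.246
gripper_force: 58.0
```

```bash
python3 t.py
```

```text
[[ 0.555  1.102  0.204 -0.126]
 [ 0.598  1.115  0.091 -0.126]
 [ 0.544  1.099  0.138 -0.127]
 [ 0.564  1.094  0.164 -0.127]] [0.587  0.1212 0.255 ] [-3.   2.5 15.7] 110.73107470325255 32.3
```

Emit:
play_rows:
  steps:
    - [[0, 0, 0], [0, 0, 3], 1]
    - [[0, 0, 0], [0, 0, 3], 1]
    - [[0, 0, 0], [0, 0, 2], 1]
    - [[0, 0, 0], [0, 0, 0], 1]
    - [[0, 0, 0], [0, 0, 0], 1]
    - [[0, 0, 0], [0, 0, 0], 1]
    - [[0, 0, 0], [0, 0, 0], 1]
    - [[0, 0, 0], [0, 0, 0], 1]

```text
time_s: 33.35
tcp_pos: [0.5873, 0.1213, 0.255]
ee_rot: [[-0.221, 0.975, 0.004], [0.975, 0.221, 0.002], [0.001, 0.005, -1.0]]
force: [-2.6, 2.3, 14.4]
opening: 0.246
gripper_force: 58.0
```

```bash
python3 t.py
```

```text
[[ 0.605  0.944  0.177 -0.228]
 [ 0.566  0.884  0.248 -0.228]
 [ 0.618  0.897  0.234 -0.228]
 [ 0.645  0.924  0.228 -0.228]] [0.5873 0.1212 0.255 ] [-2.2  2.4 15.6] 102.74616844369123 33.5
```

```bash
python3 -c "
from cell import r
print(r.close_job())"
```

```text
the job is handed in; nothing more can be done
None
```

I handed the job in at about 33.5 s: the key is meshed and pressed home about 15 mm deep, turned clockwise to the stop and still held. No result was reported back. The stop is inferred from a steady springy torque of about 0.2 N m. The hand turned further than the 0.9 rad limit plus play should allow, so I couldn't confirm the pinion angle directly.

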